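# Trap a clay tile on the carving board and lock its sliding dog with the wing nut

### The job

The clay tile lies loose on the carving board. With a fingertip, gently push the sliding dog forward by its thumb ledge until the tile sits square and snug between the dog and the far fence, then lock the dog there: run the wing nut down clockwise with repeated fingertip strokes on its wings until it bears finger-tight on the dog, without forcing it. Do not lift anything, and leave the loop tool, the rubber kidney and the grey stone where they lie.

Things in the scene. Friction and masses are not known exactly. Their poses are not given: they have to be found in the camera images.
- carving_board: Plywood carving board, 245 x 150 mm, fixed; its top face is 16 mm above the table. Origin: at table level, near its middle; x runs along it from the robot's end (x = -125 mm) to the far fence, y to the left, z up. Two wooden guide rails, 7 mm high above the board, lie at y = +-23.5 to +-37.5 mm from x = -121 to -3 mm. A fixed upright threaded stud, 12 mm thick, stands at x = -20 mm, y = 0.
- fence_face (a point): Middle of the foot of the fence's face, on the board's top (board x = 100 mm, z = 16 mm). The fence is a wooden strip across the far end of the board, 150 mm wide and 20 mm high; its face looks to the board's -x. Axes as the board's.
- sliding_dog: Loose dark wooden dog, 120 g, that slides along the board's x between the rails with about 1 N. Origin: foot of the middle of its nose's front face; axes as the board's. The nose is a cork-faced bar 84 mm wide, 14 thick, 13 high. Behind it a foot 44 mm wide, 8 thick, slotted round the stud. It starts 14 to 32 mm short of its final place, where the origin is at board x = 48 mm.
- ledge_back (a point): Middle of the top edge of the back face of the dog's thumb ledge, 121 mm behind the dog's origin and 16 mm above the board's top. The ledge is an upright lip across the back end of the dog, 44 mm wide, 12 thick, 16 high; push its back face towards the fence. Axes as the board's.
- tile: Flat beige-grey clay tile, 52 mm along the board's x, 118 along y, 9 thick, 90 g, lying loose on the board between nose and fence, up to 8 mm short of the fence and a little off square. Origin: centre of its underside, x and y along its sides. Against the fence its origin is at board x = 74 mm.
- wing_nut: Brass wing nut on the stud. Origin: on the stud's axis at the nut's flat underside; z up; the two wings point along +x and -x. Flange 31 mm across, hub 20 wide and 16 high. Each wing is an upright rounded ear 5 mm thick, 9 to 32 mm out from the axis, 11 to 34 mm above the underside. The stud's end stands 56 mm above the table.
- nut_turn (a joint): Turn of the wing nut, rad; grows clockwise seen from above, as it runs down 3 mm a turn. Starts at 0 to 1.6 and meets the dog's foot (underside 24 mm above the table) at about 6.3. Until then it turns with 0.03 N m, some 1.5 N at a wing, and stays where it is left; on the foot it stiffens within 0.6 rad: a push of about 5 N at a wing makes it finger-tight.
- loop_tool: Loop tool with dark red handle, 151 mm long, 10 mm wide, 8 mm thick, lying on the table to the right of the board; leave it alone. Origin: its middle, underside; y along it.
- rib_kidney: Red rubber kidney, 90 x 56 x 8 mm, lying on the table to the left of the board; leave it alone. Origin: its middle, underside.
- stone_grey: Smooth dark grey oval stone, 94 x 59 x 20 mm, lying on the table to the left of the board; leave it alone. Origin: its middle, underside.

How it is judged (in metres and radians):
On the way, in this order (a step that is already met when the one before it is completed fails the run):
1. the dog is pushed home: its nose holds the tile against the fence (x of sliding_dog in the frame of carving_board above 0.0455 m and x of tile in the frame of carving_board above 0.072 m), for 0.2 s.
2. the wing nut is run down and bears on the dog's foot (z of wing_nut in the frame of carving_board below 0.0248 m and contact force between wing_nut and sliding_dog above 4 N), for 0.2 s.
At the end, for the whole second after the job is handed in: The tile lies flat and square (within 0.04 rad) on the board, within 2 mm of the fence and 25 mm of its middle; the dog's nose is within about 2.5 mm of it; the wing nut is down on the dog's foot (underside within 0.8 mm) and presses it with more than 4 N with nothing touching it; all at rest (all of step 1 and all of step 2 and y of tile in the frame of carving_board between -0.025 and 0.025 m and angle between the x axis of tile and the x axis of carving_board, either way round below 0.04 rad and z of tile in the frame of carving_board below 0.019 m and z of sliding_dog in the frame of carving_board below 0.0185 m and linear speed of each of tile, sliding_dog below 0.01 m/s).
It fails at once if the soft clay tile is pressed hard (contact force between sliding_dog and tile above 35 N).
It fails at once if the wing nut is gripped hard or forced (contact force between the fingers and wing_nut above 35 N).
It fails at once if the dog is lifted or tipped (z of sliding_dog in the frame of carving_board above 0.022 m or angle between sliding_dog's own z axis and vertical above 0.15 rad).
It fails at once if the tile is lifted or tipped (z of tile in the frame of carving_board above 0.022 m or angle between tile's own z axis and vertical above 0.15 rad).
It fails at once if the loop tool, the rubber kidney or the grey stone is moved (distance of any of loop_tool, rib_kidney, stone_grey from where it was at the start of the episode above 0.015 m).
It also fails if it takes over 70 s, if anything falls off the work surface, if the arm or the gripper's body presses on something with over 40 N, if the wrist force passes 120 N, or if a joint passes its speed limit or range.

### The arm

A 6-joint arm with a two-finger parallel gripper is mounted at the origin on a cart in front of the work surface, level with it; the furniture and walls round the work are solid. World frame = base frame: x ahead of the robot, y to its left, z up, the work surface at z = 0. Lengths are in m, angles in degrees, forces in N, time in s.
With the tool pointing down it reaches from about 0.4 to 0.825 m from the base axis. Payload 7 kg.
Tool frame: the origin (TCP) lies midway between the tips of the shut fingers; the grasp point (between the pads) lies r.grip_depth behind it (r.grip_depth is the distance from the TCP to the grasp point, in m); z points along the fingers, y is the line along which they close (so a half turn about z gives the same grasp; the last joint's range is limited). The gripper opens to 88 mm and grips with 3 to 60 N. Pads are 19 mm wide; open, the fingers measure 130 mm over their backs; the gripper's body (78 mm by 193 mm) begins 47 mm behind the grasp point.
Start: joints at [83.371, 20.546, 0.682, 0, -70.136, -16.507], TCP at [0.265, 0.621, 0.205] pointing down, gripper open.
Joint ranges: [-176.03, 176.03], [-82.01, 121.73], [-58.28, 71.71], [-173.87, 95.51], [-174.79, -0.11], [-173.66, 173.66]. Speed limits (degrees/s): [136.94, 136.94, 172.46, 180, 180, 180].

### API

Orientations are given as [roll, pitch, yaw] about the fixed x, y, z axes, in that order (R = Rz(yaw) Ry(pitch) Rx(roll)).
In Python, from plant import r gives the robot as it stands.
- The arm moves only by the shell command python3 drive.py FILE [OPENING] [FORCE], which reads ROWS from the file FILE. ROWS is a JSON object whose key "rows" holds a list of rows, 1 to 12 of them, each of 6 numbers: dx, dy, dz in normalised numbers (1 is 50 cm), then a rotation vector rx, ry, rz in shares of 180 degrees (1.0 is 180 degrees); each row is the pose to reach, as a shift and turn from the pose commanded when the command began, along the tool's axes at that moment; what a row does not reach only later rows make up. A row lasts 1/12 s, in which the tool goes at most 0.0417 m and 7.16 degrees, less where a joint would pass 70% of its speed; a pose out of reach is approached as far as the arm can. OPENING is the finger opening in m, set as the command begins (- or left out keeps the last). The fingers move at their own pace and stop on an object; FORCE is the grip in N (left out, the last holds). Time passes only in rows, so rows that do not move let the fingers close. It prints the time, the measured TCP pose, the force, the opening and the grip force at its end. No shift or turn number may pass 1 either way. Input that does not fit is refused with a message, and nothing moves.
- r.get_state(): the state, without advancing time (a new reading comes with each control period).
- r.capture(name): name is "side" or "top" or "wrist"; returns a dict with "frame" (480x640x3 uint8, red, green, blue), "z_map" (480x640 float32, m along the optical axis (not along the pixel's ray), 0 where there is no reading), "fx", "fy", "cx", "cy" (pixels), "cam_to_world" (4x4, takes a point from camera to world coordinates). Camera axes: x right, y down, z forward; pixel columns grow to the right and rows downward; lengths in m; the calibration is good to about 2 mm. A picture is of the moment at which its call begins.
- r.close_job(): hands the job in; it is judged then, once.
The state is a dict: "time_s": time; "joints": joint angles; "qd": joint speeds; "joint_torque": joint torques, N m; "tcp_pos": TCP position; "eef_rot": TCP orientation; "contact_force": force on the tool from outside, world axes, zero at the start; "moment": the same for the moment, N m; "gripper_width": finger opening in m; "gripper_force": force on a finger pad.
Only numpy, scipy, OpenCV 4.12 (cv2) and the standard library are available. Lean on these libraries where they do the work, as an engineer would, in place of code of your own. Each camera call takes 0.05 s, during which the arm holds its last target. There are 200 camera calls.

## Working session

There is one attempt and no reset: what is moved stays moved. The work goes in short steps, Python scripts to look and compute and a shell command to move; the robot and the scene stay as the last step left them, time stands still between calls to the robot, and variables do not carry over. Pictures are saved under pics/ and viewed, at most 10 in all, crops included, and the job is handed in when it is done.

```bash
ls; mkdir -p pics; cat > h.py <<'E'
import numpy as np, cv2
from plant import r
def shot(n,f=None):
    c=r.capture(n)
    if f: cv2.imwrite('pics/'+f,c['frame'][:,:,::-1])
    return c
def pt(c,u,v,z=None):
    M=np.array(c['cam_to_world']); d=np.array([(u-c['cx'])/c['fx'],(v-c['cy'])/c['fy'],1.])
    if z is None: d=d*c['z_map'][int(v),int(u)]; return M[:3,:3]@d+M[:3,3]
    d=M[:3,:3]@d; return M[:3,3]+d*(z-M[2,3])/d[2]
E
python3 - <<'E'
from h import *
for n in('top','side'):
    c=shot(n,n+'0.png'); np.savez(n+'0.npz',**c); print(n,np.round(c['cam_to_world'],3),c['fx'],(c['z_map']>0).mean())
s=r.get_state(); print(s)
E
```

```text
drive.py
pics
plant.py
top [[-0.011 -0.981  0.195  0.365]
 [-1.     0.011 -0.004  0.264]
 [ 0.002 -0.195 -0.981  0.904]
 [ 0.     0.     0.     1.   ]] 602.5748409551713 0.995947265625
side [[ 0.876 -0.265  0.404  0.193]
 [-0.483 -0.496  0.722 -0.358]
 [ 0.009 -0.827 -0.562  0.528]
 [ 0.     0.     0.     1.   ]] 459.4967731623468 0.9958919270833333
{'time_s': 0.1, 'joints': array([ 8.33696887e+01,  2.05882801e+01,  6.40626079e-01, -1.80019756e-02,
       -7.01345733e+01, -1.65069301e+01]), 'qd': array([-0.02916503, -0.08236104,  0.04449377,  0.07382335,  0.10809099,
        0.05421932]), 'joint_torque': array([-2.46845695e-03, -5.84163237e+01,  2.93749398e+01,  7.01562837e+00,
        1.01862982e-02, -4.32853369e-05]), 'tcp_pos': array([0.26507468, 0.6202869 , 0.20391702]), 'eef_rot': array([ 1.79916353e+02, -7.13909338e-03, -2.31433657e+01]), 'contact_force': array([ 0.11580034,  0.56178008, -0.13532263]), 'moment': array([-0.02983782, -0.01073344, -0.03026009]), 'gripper_force': 0.0, 'gripper_width': 0.08784278289835472}
```

View pics/top0.png

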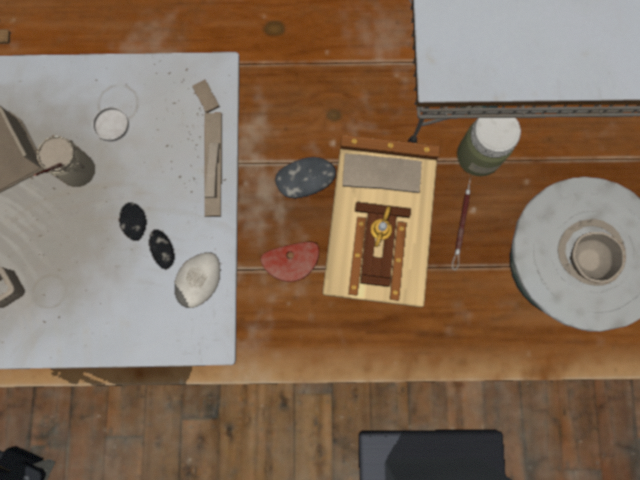

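View pics/side0.png

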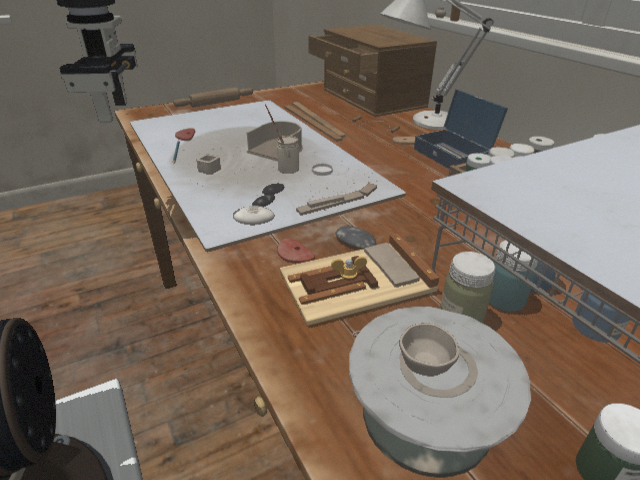

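The top view shows the board with corners near (323,294), (424,306), the fence at (342,140)-(437,155), the nut at (382,230) and the ledge around (376,280). The side view shows the same, with a shelf overhead past the fence, on the right. Next I'll measure.

```bash
python3 - <<'E'
from h import *
c=dict(np.load('top0.npz'))
H,W=480,640
v,u=np.mgrid[0:H,0:W]; z=c['z_map']; M=c['cam_to_world']
P=np.stack([(u-c['cx'])/c['fx']*z,(v-c['cy'])/c['fy']*z,z],-1)@M[:3,:3].T+M[:3,3]
for n,(a,b) in dict(table=(460,290),nl=(330,290),nr=(420,300),railL=(355,270),railR=(400,270),ledge=(376,282),nut=(382,230),tile=(382,172),fence=(389,147),shelf=(430,95),shelf2=(425,20),jar=(495,135),wheel=(530,250),cart=(430,440)).items(): print(n,(a,b),np.round(P[b,a],4),c['frame'][b,a])
im=cv2.resize(c['frame'][125:320,310:450],None,fx=4.0*0.76,fy=4*0.76,interpolation=cv2.INTER_CUBIC)
cv2.imwrite('pics/crop0.png',im[:,:,::-1])
hsv=cv2.cvtColor(c['frame'],cv2.COLOR_RGB2HSV)
for p in((330,290),(340,250),(430,200),(460,290)): print(hsv[p[1],p[0]])
E
```

```text
table (460, 290) [0.4551 0.0579 0.0035] [114  72  36]
nl (330, 290) [0.4557 0.2525 0.0186] [191 165 119]
nr (420, 300) [0.44   0.1201 0.0142] [219 188 135]
railL (355, 270) [0.4841 0.2155 0.0243] [140  89  52]
railR (400, 270) [0.4835 0.1493 0.024 ] [137  87  52]
ledge (376, 282) [0.4649 0.186  0.0349] [88 53 34]
nut (382, 230) [0.5387 0.1765 0.0488] [141 127 108]
tile (382, 172) [0.633  0.1715 0.0261] [139 128 110]
fence (389, 147) [0.6688 0.1609 0.0372] [144 107  53]
shelf (430, 95) [0.6824 0.1255 0.193 ] [175 179 182]
shelf2 (425, 20) [0.7846 0.1278 0.1955] [175 179 183]
jar (495, 135) [0.6593 0.0217 0.1097] [190 188 180]
wheel (530, 250) [ 0.4991 -0.0189  0.0967] [162 162 157]
cart (430, 440) [ 0.1516  0.0023 -0.6516] [41 43 44]
[ 19  96 191]
[ 19  98 209]
[ 19  98 204]
[ 14 174 114]
```

View pics/crop0.png

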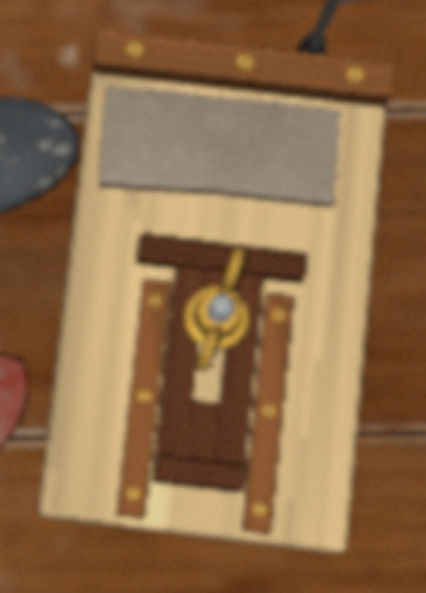

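The crop shows board corners at (40,515), (345,551), the stud tip at (221,306), wing ends at (238,252) and (203,365), and the ledge's back edge at (155,481)-(243,490). The nose front is at (142,235)-(305,256).

```bash
python3 - <<'E'
from h import *
c=dict(np.load('top0.npz')); s=3.04
def p(a,b,z): return pt(c,310+a/s-.35,125+b/s-.35,z)
q=dict(NL=(40,515,.016),NR=(345,551,.016),fl=(92,72,.036),fr=(387,102,.036),stud=(221,306,.056),wf=(238,253,.055),wn=(204,364,.055),ledL=(155,481,.032),ledR=(243,490,.032),noseL=(142,235,.029),noseR=(306,256,.029),tileNL=(100,187,.025),tileNR=(332,205,.025),s1=(155,300,.023),s2=(133,494,.023),s3=(278,315,.023),s4=(260,509,.023))
R={k:p(*v) for k,v in q.items()}
for k in R: print(k,np.round(R[k],4))
ang=lambda a,b:np.degrees(np.arctan2(*(R[b]-R[a])[1::-1]))
print('yaw',ang('s2','s1'),ang('s4','s3'),ang('NR','NL')-90,ang('fr','fl')-90,'tile',ang('tileNR','tileNL')-90,'wing',ang('wn','wf'),'W',np.linalg.norm(R['NL']-R['NR']))
# side view: project points as check, find stud/nut
d=dict(np.load('side0.npz')); M=np.linalg.inv(d['cam_to_world'])
for k in ('stud','NL','NR','ledL','ledR','wf','wn'):
    x=M[:3,:3]@R[k]+M[:3,3]; print(k,'side px',np.round([d['fx']*x[0]/x[2]+d['cx'],d['fy']*x[1]/x[2]+d['cy']],1))
im=cv2.resize(d['frame'][225:330,270:440],None,fx=4,fy=4,interpolation=cv2.INTER_CUBIC); cv2.imwrite('pics/crop1.png',im[:,:,::-1])
print(r.grip_depth)
E
```

```text
NL [0.4501 0.2632 0.016 ]
NR [0.4311 0.1162 0.016 ]
fl [0.6679 0.235  0.036 ]
fr [0.6507 0.0891 0.036 ]
stud [0.5441 0.1765 0.056 ]
wf [0.5701 0.1675 0.055 ]
wn [0.5165 0.1853 0.055 ]
ledL [0.4642 0.2081 0.032 ]
ledR [0.4594 0.1662 0.032 ]
noseL [0.5859 0.2115 0.029 ]
noseR [0.5745 0.1312 0.029 ]
tileNL [0.6117 0.2316 0.025 ]
tileNR [0.6013 0.1167 0.025 ]
s1 [0.5545 0.2055 0.023 ]
s2 [0.4591 0.2183 0.023 ]
s3 [0.5463 0.1453 0.023 ]
s4 [0.4512 0.1574 0.023 ]
yaw -7.641343477559603 -7.2529098405327845 -7.3582830137869735 -6.698873865488665 tile -5.209134794509808 wing -18.319156040816104 W 0.14819375133715895
stud side px [349.  259.5]
NL side px [279.3 266.7]
NR side px [307. 320.]
ledL side px [299.5 274.1]
ledR side px [308.2 288.7]
wf side px [364.4 258.5]
wn side px [332.6 261.9]
0.0188
```

View pics/crop1.png

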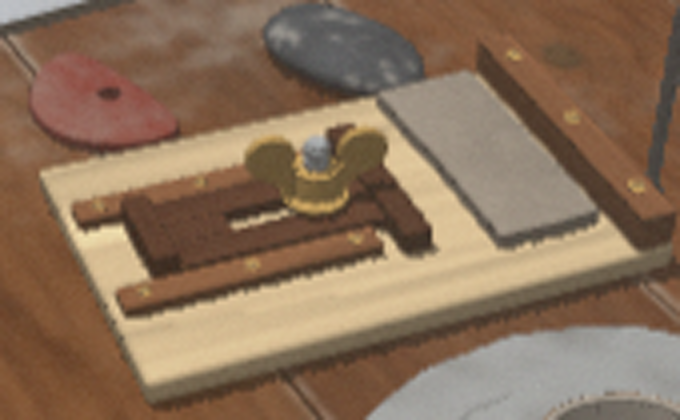

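The side crop agrees with the projections: stud tip (349,260), board corners (280,267) and (307,321), so the heights hold. The board's yaw is about -7.3° and its origin about (0.564, 0.174). The ledge sits at board x of about -0.103, so the dog is some 30 mm short of home. I'll move behind the ledge with the fingers shut.

The manual's scale: shifts go in shares of 50 cm and turns go in shares of 180 degrees. Converting my numbers, 0.3298 m / 0.5 = 0.6596, 0.08 m / 0.5 = 0.16, -15.8 degrees / 180 = -0.0878.

```bash
echo '{"rows": [[0.06, 0.06, 0, 0, 0, -0.0167], [0.32, 0.32, 0.06, 0, 0, -0.05], [0.6452, 0.6596, 0.16, 0, 0, -0.0878], [0.6452, 0.6596, 0.16, 0, 0, -0.0878], [0.6452, 0.6596, 0.16, 0, 0, -0.0878], [0.6452, 0.6596, 0.16, 0, 0, -0.0878], [0.6452, 0.6596, 0.16, 0, 0, -0.0878], [0.6452, 0.6596, 0.16, 0, 0, -0.0878], [0.6452, 0.6596, 0.16, 0, 0, -0.0878], [0.6452, 0.6596, 0.16, 0, 0, -0.0878], [0.6452, 0.6596, 0.16, 0, 0, -0.0878], [0.6452, 0.6596, 0.16, 0, 0, -0.0878]]}' > m.json && python3 drive.py m.json 0 10
echo '{"rows": [[0, 0, 0, 0, 0, 0]]}' > m.json && python3 drive.py m.json
python3 - <<'E'
from h import *
s=r.get_state(); print(s['joints'],s['tcp_pos'],s['eef_rot'])
E
```

```text
time_s: 1.1
tcp_pos: [0.4317, 0.1858, 0.1233]
eef_rot: [179.9, 0.1, -7.5]
contact_force: [-0.2, 0.0, -0.2]
gripper_width: 0.0132
gripper_force: 0.0
time_s: 1.18
tcp_pos: [0.4322, 0.1875, 0.1239]
eef_rot: [179.9, 0.1, -7.6]
contact_force: [-0.3, 0.3, 1.5]
gripper_width: 0.0065
gripper_force: 0.0
[ 4.74653568e+01  5.45297216e+00 -3.07651607e+01 -1.63222319e-02
 -5.39056548e+01  3.49885110e+01] [0.43215727 0.18746819 0.12387017] [ 1.79906135e+02  8.17703591e-02 -7.55582910e+00]
```

Scaled: 0.1 m / 0.5 = 0.2, 0.08 m / 0.5 = 0.16.

```bash
echo '{"rows": [[0, 0, 0.04, 0, 0, 0], [0, 0, 0.1, 0, 0, 0], [0, 0, 0.16, 0, 0, 0], [0, 0, 0.2, 0, 0, 0], [0, 0, 0.2, 0, 0, 0], [0, 0, 0.2, 0, 0, 0]]}' > m.json && python3 drive.py m.json
python3 - <<'E'
from h import *
c=shot('top'); a=cv2.resize(c['frame'][185:320,320:440],None,fx=4,fy=4,interpolation=3)
w=shot('wrist')['frame']; w=cv2.resize(w[:,:],(320,240))
o=np.zeros((540,800,3),np.uint8); o[:,:480]=a; o[:240,480:]=w; cv2.imwrite('pics/p2.png',o[:,:,::-1])
E
```

```text
time_s: 1.68
tcp_pos: [0.4319, 0.1907, 0.0243]
eef_rot: [179.9, 0.1, -7.3]
contact_force: [0.2, 0.5, 0.6]
gripper_width: 0.0003
gripper_force: 0.0
```

View pics/p2.png

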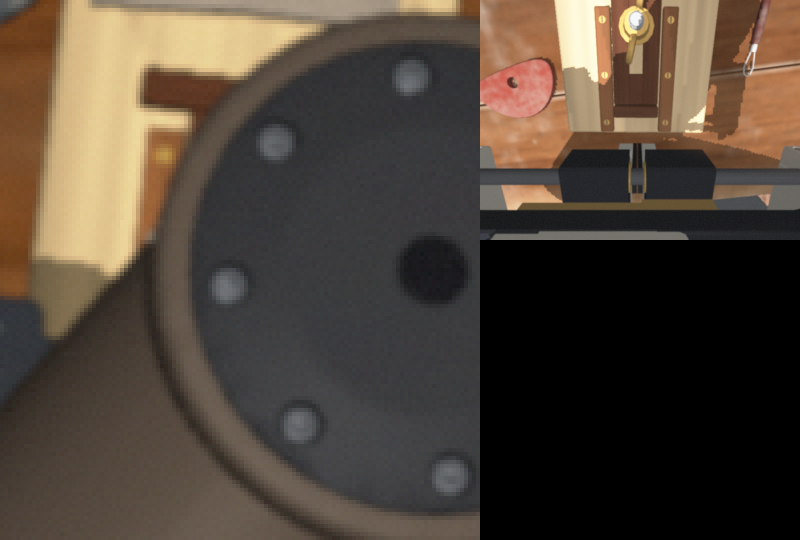

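The wrist part shows the shut fingers centred behind the ledge (columns about 637 for both). The arm hides the ledge in the top view. Now I'll push gently.

Scaled: 0.041 m / 0.5 = 0.082, 0.018 m / 0.5 = 0.036.

```bash
echo '{"rows": [[0.016, 0, 0, 0, 0, 0], [0.03, 0, 0, 0, 0, 0], [0.036, 0, 0, 0, 0, 0], [0.04, 0, 0, 0, 0, 0], [0.044, 0, 0, 0, 0, 0], [0.048, 0, 0, 0, 0, 0], [0.054, 0, 0, 0, 0, 0], [0.06, 0, 0, 0, 0, 0], [0.066, 0, 0, 0, 0, 0], [0.072, 0, 0, 0, 0, 0], [0.078, 0, 0, 0, 0, 0], [0.082, 0, 0, 0, 0, 0]]}' > m.json && python3 drive.py m.json; echo '{"rows": [[0.002, 0, 0, 0, 0, 0], [0.004, 0, 0, 0, 0, 0], [0.006, 0, 0, 0, 0, 0], [0.008, 0, 0, 0, 0, 0]]}' > m.json && python3 drive.py m.json
```

```text
time_s: 2.78
tcp_pos: [0.4733, 0.1854, 0.0247]
eef_rot: [180.0, 0.0, -7.3]
contact_force: [-0.6, 0.2, -0.1]
gripper_width: 0.0006
gripper_force: 0.0
time_s: 3.12
tcp_pos: [0.4769, 0.1849, 0.0248]
eef_rot: [180.0, 0.0, -7.3]
contact_force: [-0.2, -0.4, 0.1]
gripper_width: 0.0002
gripper_force: 0.0
```

Scaled: 0.002 m / 0.5 = 0.004, 0.001 m / 0.5 = 0.002.

```bash
echo '{"rows": [[0.002, 0, 0, 0, 0, 0], [0.004, 0, 0, 0, 0, 0], [0.004, 0, 0, 0, 0, 0]]}' > m.json && python3 drive.py m.json;echo '{"rows": [[0.002, 0, 0, 0, 0, 0], [0.002, 0, 0, 0, 0, 0], [0.002, 0, 0, 0, 0, 0]]}' > m.json && python3 drive.py m.json
python3 - <<'E'
from h import *
c=shot('wrist'); s=shot('side')
o=np.zeros((480,800,3),np.uint8); o[:,:]=0; o[:300,:400]=cv2.resize(c['frame'],(400,300)); x=cv2.resize(s['frame'][225:330,290:440],None,fx=2.6,fy=2.6,interpolation=3); o[:x.shape[0],400:400+x.shape[1]]=x; cv2.imwrite('pics/p3.png',o[:300,:,::-1]); cv2.imwrite('w3.png',c['frame'][:,:,::-1])
E
```

```text
time_s: 3.37
tcp_pos: [0.4791, 0.1847, 0.0248]
eef_rot: [-180.0, -0.0, -7.3]
contact_force: [-0.2, -0.1, 0.5]
gripper_width: 0.0001
gripper_force: 0.0
time_s: 3.62
tcp_pos: [0.4799, 0.1845, 0.0247]
eef_rot: [180.0, 0.0, -7.3]
contact_force: [0.2, -0.4, -0.4]
gripper_width: 0.0005
gripper_force: 0.0
```

View pics/p3.png

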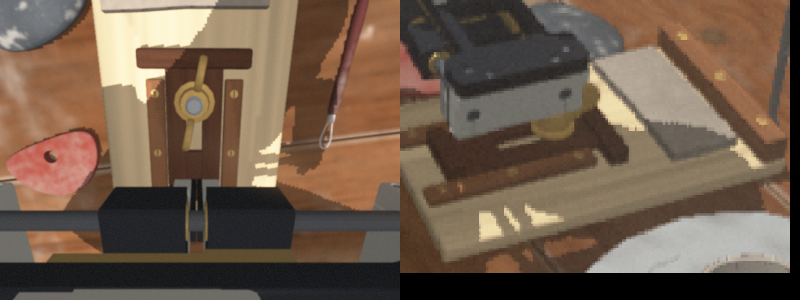

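```bash
cat >> h.py <<'E'
def toB(p):
    a=np.radians(-7.3); d=np.asarray(p)[:2]-[.5639,.174]
    return np.round([d@[np.cos(a),np.sin(a)],d@[-np.sin(a),np.cos(a)],p[2]],4)
E
python3 - <<'E'
from h import *
print(toB(r.get_state()['tcp_pos']))
c=shot('wrist')
k=1.6
for n,u,v,z in [('noseTopFrontL',137,48,.029),('noseTopFrontR',252,48,.029),('noseback',175,66,.029),('railL',157,80,.023),('railR',234,80,.023),('tileNear',150,11,.016),('stud',195,103,.056),('wingfar',203,58,.058),('wingnear',188,148,.058)]:
    print(n,toB(pt(c,u*k,v*k,z)),toB(pt(c,u*k,v*k)))
E
```

```text
[-0.0847 -0.0002  0.0248]
noseTopFrontL [0.0171 0.0414 0.029 ] [0.0186 0.0446 0.0157]
noseTopFrontR [ 0.0171 -0.0398  0.029 ] [ 0.0183 -0.0423  0.0175]
noseback [0.0052 0.0149 0.029 ] [0.0052 0.0149 0.0289]
railL [-0.0045  0.0294  0.023 ] [-0.0045  0.0295  0.0226]
railR [-0.0046 -0.0291  0.023 ] [-0.0046 -0.029   0.0232]
tileNear [0.0433 0.0331 0.016 ] [0.0423 0.0324 0.02  ]
stud [-0.0183  0.0004  0.056 ] [-0.0183  0.0004  0.0556]
wingfar [ 0.0084 -0.0045  0.058 ] [ 0.0085 -0.0045  0.056 ]
wingnear [-0.0478  0.0051  0.058 ] [-0.0476  0.0051  0.0587]
```

```bash
python3 - <<'E'
from h import *
c=shot('wrist'); M=np.array(c['cam_to_world']); I=np.linalg.inv(M)
print(np.round(M,3))
a=np.radians(-7.3)
def pr(x,y,z):
    w=np.array([.5639+x*np.cos(a)-y*np.sin(a),.174+x*np.sin(a)+y*np.cos(a),z]); q=I[:3,:3]@w+I[:3,3]; return np.round([c['fx']*q[0]/q[2]+c['cx'],c['fy']*q[1]/q[2]+c['cy']])
for n,p in dict(tcp=(-.0847,0,.0248),ledgeback=(-.1035,0,.032),ledgefront=(-.0915,0,.032)).items(): print(n,pr(*p))
for u in (300,312,325):
  for v in range(280,345,6): print((u,v),toB(pt(c,u,v)),c['frame'][v,u])
cv2.imwrite('pics/p4.png',cv2.resize(c['frame'][220:420,180:440],None,fx=3,fy=3)[:,:,::-1])
E
```

```text
[[-0.128 -0.945 -0.3    0.561]
 [-0.992  0.122  0.039  0.174]
 [-0.001  0.302 -0.953  0.205]
 [ 0.     0.     0.     1.   ]]
tcp [313. 284.]
ledgeback [313. 322.]
ledgefront [313. 302.]
(300, 280) [-0.0825  0.0072  0.0239] [69 44 29]
(300, 286) [-0.0856  0.0072  0.0248] [83 70 59]
(300, 292) [-0.0739  0.0059  0.0566] [113 110 104]
(300, 298) [-0.0741  0.0057  0.0621] [107 104  97]
(300, 304) [-0.0736  0.0054  0.0685] [118 114 107]
(300, 310) [-0.077   0.0055  0.0673] [118 116 111]
(300, 316) [-0.0746  0.0051  0.0767] [94 90 86]
(300, 322) [-0.0744  0.0049  0.0816] [94 86 75]
(300, 328) [-0.0489  0.0029  0.1282] [100  81  49]
(300, 334) [-0.0501  0.0028  0.1289] [115  96  61]
(300, 340) [-0.0512  0.0028  0.1297] [115  94  59]
(312, 280) [-0.0824  0.0008  0.0243] [75 53 40]
(312, 286) [-0.0752  0.0006  0.0475] [48 38 30]
(312, 292) [-0.0759  0.0006  0.0525] [30 23 22]
(312, 298) [-0.075   0.0005  0.0604] [27 24 26]
(312, 304) [-0.0754  0.0005  0.0651] [33 28 30]
(312, 310) [-0.0756  0.0004  0.07  ] [25 22 18]
(312, 316) [-0.0754  0.0004  0.0753] [36 33 31]
(312, 322) [-0.0756  0.0004  0.0796] [49 46 37]
(312, 328) [-0.076   0.0004  0.0833] [51 47 39]
(312, 334) [-0.0758  0.0003  0.0877] [54 50 44]
(312, 340) [-0.0529  0.      0.1271] [50 54 53]
(325, 280) [-0.0821 -0.0062  0.0248] [75 49 38]
(325, 286) [-0.0861 -0.0063  0.0238] [84 69 60]
(325, 292) [-0.0741 -0.0053  0.0561] [108 108 100]
(325, 298) [-0.0738 -0.0051  0.0627] [111 108 103]
(325, 304) [-0.0754 -0.005   0.0651] [103 102  96]
(325, 310) [-0.0779 -0.005   0.0657] [104 102  98]
(325, 316) [-0.0809 -0.0051  0.0656] [101 101  92]
(325, 322) [-0.0748 -0.0046  0.0809] [91 90 84]
(325, 328) [-0.0752 -0.0045  0.0846] [72 72 62]
(325, 334) [-0.0756 -0.0044  0.0881] [71 68 59]
(325, 340) [-0.0534 -0.0032  0.1264] [53 51 54]
```

View pics/p4.png

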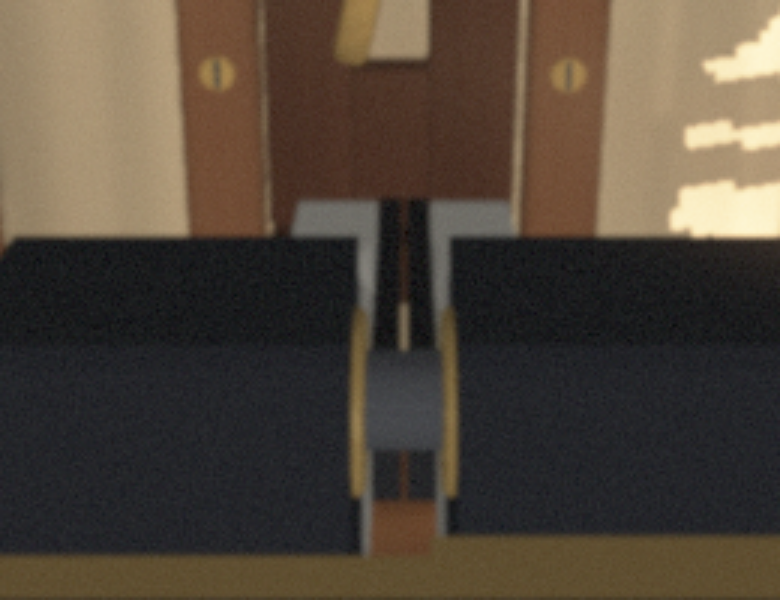

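```bash
python3 - <<'E'
from h import *
t=dict(np.load('top0.npz')); s0=dict(np.load('side0.npz'))
print('slot end before',toB(pt(t,310+207/3.04,125+403/3.04,.024)))
w=shot('wrist'); print('slot end now',toB(pt(w,313,240,.024)))
s=shot('side')
print('dog back-left side',[toB(pt(s0,300+k,277,.032)) for k in (0,)])
a=s0['frame'][250:310,280:380]; b=s['frame'][240:310,280:380]
print('changed',np.abs(s['frame'][270:300,296:312].astype(int)-s0['frame'][270:300,296:312]).mean((1,2)).round())
cv2.imwrite('pics/p5.png',cv2.resize(b,None,fx=8,fy=8,interpolation=3)[:,:,::-1])
E
```

```text
slot end before [-0.062  -0.0009  0.024 ]
slot end now [-0.06    0.0002  0.024 ]
dog back-left side [array([-0.1051,  0.0132,  0.032 ])]
changed [60. 53. 46. 37. 30. 28. 25. 20. 18. 14. 15. 24. 37. 38. 40. 39. 40. 42.
 43. 43. 43. 44. 49. 50. 54. 54. 47. 43. 40. 36.]
```

View pics/p5.png

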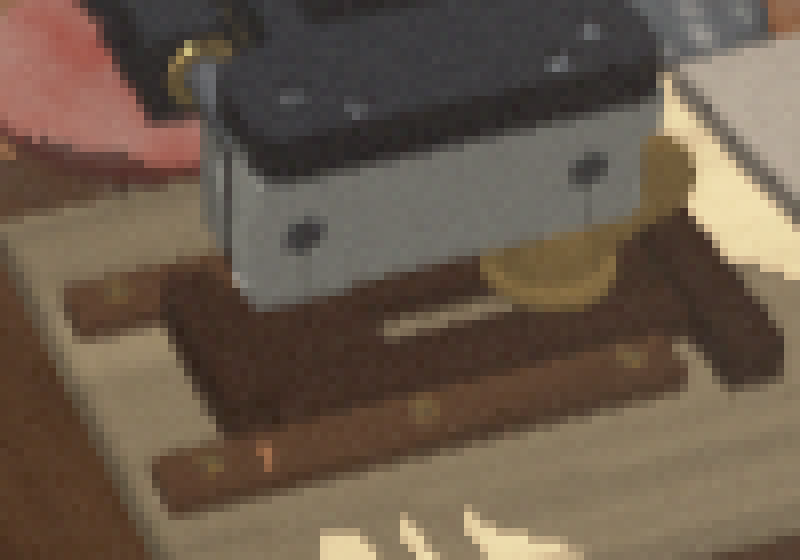

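Scaled: -0.048 m / 0.5 = -0.096, -0.03 m / 0.5 = -0.06.

```bash
python3 - <<'E'
from h import *
w=shot('wrist'); cv2.imwrite('w5.png',w['frame'][:,:,::-1])
for u in (290,300,312,325):
    print(u,[(v,*toB(pt(w,u,v))[[0,2]]) for v in range(283,300,2)])
s=r.get_state(); print(s['tcp_pos'],s['joints'])
E
echo '{"rows": [[-0.02, 0, 0, 0, 0, 0], [-0.06, 0, 0, 0, 0, 0], [-0.096, 0, 0, 0, 0, 0], [-0.096, 0, 0, 0, 0, 0], [-0.096, 0, 0, 0, 0, 0]]}' > m.json && python3 drive.py m.json
python3 - <<'E'
from h import *
w=shot('wrist')
for u in (290,300,312,325):
    print(u,[(v,*toB(pt(w,u,v))[[0,2]]) for v in range(283,300,2)])
E
```

```text
290 [(283, np.float64(-0.0843), np.float64(0.024)), (285, np.float64(-0.0846), np.float64(0.0258)), (287, np.float64(-0.0745), np.float64(0.05)), (289, np.float64(-0.0737), np.float64(0.0538)), (291, np.float64(-0.0744), np.float64(0.0545)), (293, np.float64(-0.074), np.float64(0.0573)), (295, np.float64(-0.0748), np.float64(0.0577)), (297, np.float64(-0.0742), np.float64(0.061)), (299, np.float64(-0.0461), np.float64(0.1187))]
300 [(283, np.float64(-0.0839), np.float64(0.0247)), (285, np.float64(-0.0854), np.float64(0.0241)), (287, np.float64(-0.0739), np.float64(0.0513)), (289, np.float64(-0.0742), np.float64(0.0528)), (291, np.float64(-0.074), np.float64(0.0554)), (293, np.float64(-0.074), np.float64(0.0573)), (295, np.float64(-0.074), np.float64(0.0594)), (297, np.float64(-0.0735), np.float64(0.0624)), (299, np.float64(-0.0741), np.float64(0.063))]
312 [(283, np.float64(-0.0845), np.float64(0.0235)), (285, np.float64(-0.0852), np.float64(0.0244)), (287, np.float64(-0.0755), np.float64(0.0479)), (289, np.float64(-0.0756), np.float64(0.0499)), (291, np.float64(-0.0759), np.float64(
[... 1959 characters left out ...]
243), np.float64(0.0505)), (291, np.float64(-0.1243), np.float64(0.0527)), (293, np.float64(-0.124), np.float64(0.0552)), (295, np.float64(-0.1243), np.float64(0.0568)), (297, np.float64(-0.1241), np.float64(0.0591)), (299, np.float64(-0.1244), np.float64(0.0603))]
325 [(283, np.float64(-0.1437), np.float64(0.0008)), (285, np.float64(-0.1453), np.float64(0.0001)), (287, np.float64(-0.1227), np.float64(0.0517)), (289, np.float64(-0.1232), np.float64(0.0528)), (291, np.float64(-0.1232), np.float64(0.0549)), (293, np.float64(-0.1226), np.float64(0.0582)), (295, np.float64(-0.123), np.float64(0.0593)), (297, np.float64(-0.1227), np.float64(0.062)), (299, np.float64(-0.1227), np.float64(0.0638))]
```

The depth shows the finger faces ending at z≈0.048 when the TCP reads 0.025, so the real tips stand about 24 mm above the reported TCP and passed over the ledge. I'll back off over the bare table and lower step by step to confirm this.

Scaled: 0.022 m / 0.5 = 0.044, 0.02 m / 0.5 = 0.04.

```bash
echo '{"rows": [[-0.024, 0, 0, 0, 0, 0], [-0.024, 0, 0.02, 0, 0, 0], [-0.024, 0, 0.04, 0, 0, 0], [-0.024, 0, 0.044, 0, 0, 0], [-0.024, 0, 0.044, 0, 0, 0], [-0.024, 0, 0.044, 0, 0, 0]]}' > m.json && python3 drive.py m.json
python3 - <<'E'
from h import *
w=shot('wrist')
for u in (300,312,325):
    print(u,[(v,*toB(pt(w,u,v))[[0,2]]) for v in range(281,292,2)])
print(r.get_state()['contact_force'])
E
```

```text
time_s: 4.93
tcp_pos: [0.4204, 0.1922, 0.0029]
eef_rot: [180.0, 0.0, -7.3]
contact_force: [-0.4, -0.5, -0.1]
gripper_width: 0.0004
gripper_force: 0.0
300 [(281, np.float64(-0.1438), np.float64(0.0002)), (283, np.float64(-0.145), np.float64(0.0002)), (285, np.float64(-0.1461), np.float64(0.0004)), (287, np.float64(-0.1341), np.float64(0.0288)), (289, np.float64(-0.134), np.float64(0.0311)), (291, np.float64(-0.1335), np.float64(0.0344))]
312 [(281, np.float64(-0.144), np.float64(-0.0001)), (283, np.float64(-0.1447), np.float64(0.0009)), (285, np.float64(-0.1463), np.float64(-0.0001)), (287, np.float64(-0.1354), np.float64(0.0261)), (289, np.float64(-0.1351), np.float64(0.0287)), (291, np.float64(-0.1353), np.float64(0.0305))]
325 [(281, np.float64(-0.144), np.float64(-0.0001)), (283, np.float64(-0.1455), np.float64(-0.0009)), (285, np.float64(-0.1462), np.float64(0.0002)), (287, np.float64(-0.1343), np.float64(0.0285)), (289, np.float64(-0.1333), np.float64(0.0326)), (291, np.float64(-0.1339), np.float64(0.0335))]
[-1.10170003 -0.24060627 -0.0627634 ]
```

Confirmed: the tip is at about TCP + 0.0235. I'll lower 2 mm more (tip about 0.024, above the rails) and push with the corrected height.

Scaled: 0.036 m / 0.5 = 0.072, 0.032 m / 0.5 = 0.064.

```bash
echo '{"rows": [[0, 0, 0.004, 0, 0, 0], [0.02, 0, 0.004, 0, 0, 0], [0.04, 0, 0.004, 0, 0, 0], [0.052, 0, 0.004, 0, 0, 0], [0.056, 0, 0.004, 0, 0, 0], [0.06, 0, 0.004, 0, 0, 0], [0.064, 0, 0.004, 0, 0, 0], [0.068, 0, 0.004, 0, 0, 0], [0.072, 0, 0.004, 0, 0, 0], [0.072, 0, 0.004, 0, 0, 0]]}' > m.json && python3 drive.py m.json
python3 - <<'E'
from h import *
w=shot('wrist'); cv2.imwrite('w6.png',w['frame'][:,:,::-1])
I=np.linalg.inv(w['cam_to_world'])
g=w['frame'].astype(int).sum(2)
# scan along board centreline y=.030 (beside the nut) from foot over nose to tile
a=np.radians(-7.3)
for y in (.03,-.03):
  out=[]
  for x in np.arange(-.002,.08,.002):
    p=np.array([.5639+x*np.cos(a)-y*np.sin(a),.174+x*np.sin(a)+y*np.cos(a),.029]);q=I[:3,:3]@p+I[:3,3]
    u,v=int(w['fx']*q[0]/q[2]+w['cx']),int(w['fy']*q[1]/q[2]+w['cy'])
    if 0<=v<480 and 0<=u<640: out.append((round(x,3),int(g[v,u])))
  print(y,out)
E
```

```text
time_s: 5.82
tcp_pos: [0.4563, 0.1876, 0.0008]
eef_rot: [-180.0, -0.0, -7.3]
contact_force: [-0.2, -0.4, 0.9]
gripper_width: 0.0003
gripper_force: 0.0
0.03 [(np.float64(-0.002), 725), (np.float64(0.0), 718), (np.float64(0.002), 721), (np.float64(0.004), 715), (np.float64(0.006), 706), (np.float64(0.008), 139), (np.float64(0.01), 209), (np.float64(0.012), 273), (np.float64(0.014), 246), (np.float64(0.016), 262)]
-0.03 [(np.float64(-0.002), 449), (np.float64(0.0), 446), (np.float64(0.002), 450), (np.float64(0.004), 450), (np.float64(0.006), 452), (np.float64(0.008), 103), (np.float64(0.01), 127), (np.float64(0.012), 161), (np.float64(0.014), 156), (np.float64(0.016), 160)]
```

The dog is now moving (nose back edge at about 8 mm, as predicted). I'll continue.

Scaled: 0.021 m / 0.5 = 0.042, 0.008 m / 0.5 = 0.016.

```bash
echo '{"rows": [[0.004, 0, 0, 0, 0, 0], [0.008, 0, 0, 0, 0, 0], [0.012, 0, 0, 0, 0, 0], [0.016, 0, 0, 0, 0, 0], [0.02, 0, 0, 0, 0, 0], [0.024, 0, 0, 0, 0, 0], [0.028, 0, 0, 0, 0, 0], [0.032, 0, 0, 0, 0, 0], [0.036, 0, 0, 0, 0, 0], [0.039, 0, 0, 0, 0, 0], [0.042, 0, 0, 0, 0, 0], [0.042, 0, 0, 0, 0, 0]]}' > m.json && python3 drive.py m.json
echo '{"rows": [[0.001, 0, 0, 0, 0, 0], [0.002, 0, 0, 0, 0, 0], [0.003, 0, 0, 0, 0, 0]]}' > m.json && python3 drive.py m.json
echo '{"rows": [[0.001, 0, 0, 0, 0, 0], [0.002, 0, 0, 0, 0, 0], [0.002, 0, 0, 0, 0, 0]]}' > m.json && python3 drive.py m.json
```

```text
time_s: 6.87
tcp_pos: [0.4771, 0.1848, 0.0007]
eef_rot: [180.0, 0.0, -7.3]
contact_force: [-0.4, -1.4, 0.5]
gripper_width: 0.0005
gripper_force: 0.4
time_s: 7.12
tcp_pos: [0.4784, 0.1847, 0.0007]
eef_rot: [180.0, 0.0, -7.3]
contact_force: [-0.8, -0.1, 0.5]
gripper_width: 0.0004
gripper_force: 0.8
time_s: 7.37
tcp_pos: [0.4795, 0.1846, 0.0007]
eef_rot: [180.0, -0.0, -7.3]
contact_force: [-0.8, -0.7, -0.2]
gripper_width: 0.0007
gripper_force: 0.4
```

```bash
echo '{"rows": [[0.001, 0, 0, 0, 0, 0], [0.002, 0, 0, 0, 0, 0], [0.002, 0, 0, 0, 0, 0]]}' > m.json && python3 drive.py m.json
```

```text
time_s: 7.62
tcp_pos: [0.4805, 0.1845, 0.0008]
eef_rot: [-180.0, -0.0, -7.3]
contact_force: [-0.3, -0.3, 0.4]
gripper_width: 0.0004
gripper_force: 0.5
```

Scaled: 0.0006 m / 0.5 = 0.0012, 0.0003 m / 0.5 = 0.0006.

```bash
for i in 1 2 3; do echo '{"rows": [[0.0006, 0, 0, 0, 0, 0], [0.0012, 0, 0, 0, 0, 0]]}' > m.json && python3 drive.py m.json | egrep 'tcp|force'; done
```

```text
tcp_pos: [0.4806, 0.1844, 0.0007]
contact_force: [-6.1, 1.6, 1.4]
gripper_force: 2.9
tcp_pos: [0.4806, 0.1843, 0.0007]
contact_force: [-8.7, 4.0, 5.0]
gripper_force: 4.8
tcp_pos: [0.4807, 0.1842, 0.0007]
contact_force: [-12.3, 5.3, 6.2]
gripper_force: 6.5
```

The force rises firmly: the tile is home. I'll hold briefly, retreat and lift clear, and check.

Scaled: -0.15 m / 0.5 = -0.3, -0.11 m / 0.5 = -0.22.

```bash
echo '{"rows": [[0, 0, 0, 0, 0, 0], [0, 0, 0, 0, 0, 0], [0, 0, 0, 0, 0, 0], [-0.008, 0, 0, 0, 0, 0], [-0.04, 0, 0, 0, 0, 0], [-0.08, 0, -0.06, 0, 0, 0], [-0.08, 0, -0.14, 0, 0, 0], [-0.08, 0, -0.22, 0, 0, 0], [-0.08, 0, -0.3, 0, 0, 0], [-0.08, 0, -0.3, 0, 0, 0], [-0.08, 0, -0.3, 0, 0, 0]]}' > m.json && python3 drive.py m.json
python3 - <<'E'
from h import *
w=shot('wrist'); t=shot('top')
cv2.imwrite('pics/p6.png',np.hstack([cv2.resize(w['frame'],(400,300)),cv2.resize(t['frame'][125:305,310:450],(233,300))])[:,:,::-1])
E
```

```text
time_s: 9.03
tcp_pos: [0.4443, 0.1909, 0.1539]
eef_rot: [-179.7, -0.3, -7.3]
contact_force: [0.6, 0.9, -1.7]
gripper_width: 0.0003
gripper_force: 0.0
```

View pics/p6.png

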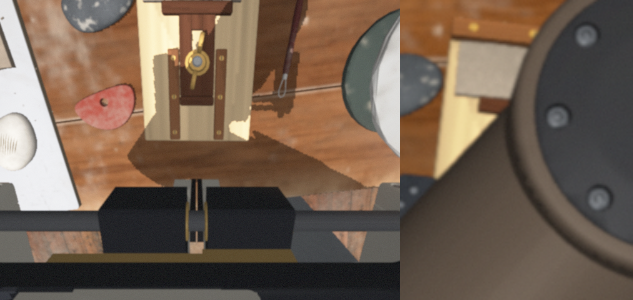

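The wrist view shows the dog moved up, with the nose near (183,5). The wings run from (204,33) to (191,88). In the top crop the tile rests against the fence at (455,40). I'll measure those numerically.

```bash
python3 - <<'E'
from h import *
w=shot('wrist'); k=1.6
for n,u,v,z in [('noseback L',182,14,.029),('ledge back',196,105,.032),('wf',204,33,.055),('wn',191,88,.055),('stud',197,61,.056)]:
    print(n,toB(pt(w,u*k,v*k,z)))
# brass pixels -> points -> wing axis
f=w['frame']; hsv=cv2.cvtColor(f,cv2.COLOR_RGB2HSV); m=np.zeros(f.shape[:2],bool); m[40:150,280:350]=1
m&=(w['z_map']>0)
v,u=np.nonzero(m); P=np.array([pt(w,a,b) for a,b in zip(u,v)])
q=P[(P[:,2]>.045)]; B=np.array([toB(p) for p in q]); B=B[(abs(B[:,0]+.02)<.045)&(abs(B[:,1])<.045)]
rr=np.hypot(B[:,0]+.02,B[:,1]); S=B[rr>16e-3]; print(len(B),len(S),B[:,2].max())
d=(S[:,:2]-[-.02,0]); e,V=np.linalg.eigh(d.T@d); print('wing angle board deg',np.degrees(np.arctan2(V[1,1],V[0,1])), 'ends',d[:,0].min(),d[:,0].max())
for sgn in (1,-1):
    x=S[sgn*d[:,0]>0]; print(sgn,x.mean(0),x[:,2].min(),x[:,2].max(),np.hypot(x[:,0]+.02,x[:,1]).max())
E
```

```text
noseback L [0.0299 0.0163 0.029 ]
ledge back [-0.0743  0.0002  0.032 ]
wf [ 0.0056 -0.0087  0.055 ]
wn [-0.0522  0.0059  0.055 ]
stud [-0.0229 -0.0011  0.056 ]
744 337 0.0625
wing angle board deg 168.16987447344576 ends -0.031799999999999995 0.0303
1 [ 0.00225123 -0.00378395  0.05919938] 0.0498 0.0625 0.03061780527732189
-1 [-0.04330743  0.005628    0.05879029] 0.0468 0.0623 0.03294237392781522
```

Dog at about 0.047 and tile at the fence. The wings lie at about -12° to -17° on the board (world about -19° to -24°). Plan: straddle the nut with the fingers open 44 mm, tips at wing height, and stroke clockwise about the stud.

The manual's scale: shifts go in shares of 50 cm and turns go in shares of 180 degrees. Converting my numbers, 0.103 m / 0.5 = 0.206, 0.06 m / 0.5 = 0.12, 52.7 degrees / 180 = 0.2928.

```bash
echo '{"rows": [[0.04, 0, 0, 0, 0, 0.0389], [0.1, 0, 0, 0, 0, 0.0778], [0.16, 0, 0, 0, 0, 0.1167], [0.206, 0, 0.06, 0, 0, 0.1556], [0.206, 0, 0.12, 0, 0, 0.1944], [0.206, 0, 0.12, 0, 0, 0.2333], [0.206, 0, 0.12, 0, 0, 0.2722], [0.206, 0, 0.12, 0, 0, 0.2928], [0.206, 0, 0.12, 0, 0, 0.2928], [0.206, 0, 0.12, 0, 0, 0.2928], [0.206, 0, 0.12, 0, 0, 0.2928]]}' > m.json && python3 drive.py m.json 0.044 10
python3 - <<'E'
from h import *
s=r.get_state(); print(s['tcp_pos'],s['eef_rot'],s['joints'],s['moment'])
# tips' height when open: lowest finger points in wrist depth
w=shot('wrist'); f=np.array([[pt(w,a,b) for a in range(200,440,4)] for b in range(240,330,3)]).reshape(-1,3)
d=f[:,:2]-s['tcp_pos'][:2]; q=f[(f[:,2]>.07)&(f[:,2]<.2)&(np.hypot(*d.T)<.05)]
print(len(q),np.sort(q[:,2])[:12].round(4))
yw=np.radians(s['eef_rot'][2]); ty=np.array([np.sin(yw),-np.cos(yw)]); tx=np.array([np.cos(yw),np.sin(yw)])
L=q[q[:,2]<.125]; dd=L[:,:2]-s['tcp_pos'][:2]; print('tool y',np.unique((dd@ty).round(3)),'tool x max',(dd@tx).max())
E
```

```text
time_s: 10.1
tcp_pos: [0.5444, 0.1759, 0.09]
eef_rot: [179.9, -0.0, -59.9]
contact_force: [0.3, 0.0, 0.1]
gripper_width: 0.0438
gripper_force: 0.0
[0.54435795 0.17594731 0.0899716 ] [ 1.79922093e+02 -9.87451514e-03 -5.98967026e+01] [ 3.75002766e+01  1.67939144e+01 -2.11289929e+01 -3.01034828e-04
 -5.21556230e+01 -7.39680103e+00] [ 0.08087391 -0.01820253  0.02852392]
433 [0.1113 0.1119 0.1121 0.1133 0.1135 0.1135 0.1135 0.1136 0.1143 0.1146
 0.1151 0.1153]
tool y [-0.037 -0.036 -0.035 -0.034 -0.033 -0.032 -0.031 -0.03  -0.029 -0.028
 -0.027 -0.026 -0.025 -0.024 -0.023 -0.022  0.022  0.023  0.024  0.025
  0.026  0.027  0.028  0.029  0.03   0.031  0.032  0.033  0.034  0.035
  0.036  0.037  0.038] tool x max 0.011613987101662228
```

Scaled: 0.07 m / 0.5 = 0.14, 0.055 m / 0.5 = 0.11.

```bash
echo '{"rows": [[0, 0, 0.06, 0, 0, 0], [0, 0, 0.11, 0, 0, 0], [0, 0, 0.14, 0, 0, 0], [0, 0, 0.14, 0, 0, 0], [0, 0, 0.14, 0, 0, 0]]}' > m.json && python3 drive.py m.json; echo '{"rows": [[0, 0, 0, 0, 0, 0.0333], [0, 0, 0, 0, 0, 0.0667], [0, 0, 0, 0, 0, 0.1], [0, 0, 0, 0, 0, 0.1333], [0, 0, 0, 0, 0, 0.1667], [0, 0, 0, 0, 0, 0.2], [0, 0, 0, 0, 0, 0.2333], [0, 0, 0, 0, 0, 0.2667], [0, 0, 0, 0, 0, 0.3], [0, 0, 0, 0, 0, 0.3333]]}' > m.json && python3 drive.py m.json
python3 -c "
from h import *
print(r.get_state()['moment'])"
```

```text
time_s: 10.57
tcp_pos: [0.5444, 0.1759, 0.0204]
eef_rot: [179.9, -0.0, -60.0]
contact_force: [0.8, 0.6, -0.0]
gripper_width: 0.0438
gripper_force: 0.0
time_s: 11.4
tcp_pos: [0.5452, 0.1764, 0.0225]
eef_rot: [-180.0, 0.1, -120.3]
contact_force: [-0.5, -0.8, -1.1]
gripper_width: 0.0438
gripper_force: 0.7
[-0.27902442  0.26194311  0.03561089]
```

Scaled: 84 degrees / 180 = 0.4667.

```bash
echo '{"rows": [[0, 0, 0, 0, 0, 0.0389], [0, 0, 0, 0, 0, 0.0778], [0, 0, 0, 0, 0, 0.1167], [0, 0, 0, 0, 0, 0.1556], [0, 0, 0, 0, 0, 0.1944], [0, 0, 0, 0, 0, 0.2333], [0, 0, 0, 0, 0, 0.2722], [0, 0, 0, 0, 0, 0.3111], [0, 0, 0, 0, 0, 0.35], [0, 0, 0, 0, 0, 0.3889], [0, 0, 0, 0, 0, 0.4278], [0, 0, 0, 0, 0, 0.4667]]}' > m.json && python3 drive.py m.json
echo '{"rows": [[0, 0, 0, 0, 0, 0], [0, 0, 0, 0, 0, -0.0222], [0, 0, -0.06, 0, 0, -0.0222], [0, 0, -0.14, 0, 0, -0.0222], [0, 0, -0.14, 0, 0, -0.0222], [0, 0, -0.14, 0, 0, -0.0222]]}' > m.json && python3 drive.py m.json
cat > wing.py <<'E'
from h import *
w=shot('wrist'); s=r.get_state()
I=np.linalg.inv(w['cam_to_world']); q=I[:3,:3]@np.array([.5441,.1765,.056])+I[:3,3]
cu,cv=int(w['fx']*q[0]/q[2]+w['cx']),int(w['fy']*q[1]/q[2]+w['cy'])
P=np.array([pt(w,a,b) for b in range(max(0,cv-110),min(480,cv+110),2) for a in range(max(0,cu-110),min(640,cu+110),2) if w['z_map'][b,a]>0])
d=P[:,:2]-[.5441,.1765]; rr=np.hypot(*d.T); m=(P[:,2]>.042)&(P[:,2]<.066)&(rr>.014)&(rr<.036)
d=d[m]; e,V=np.linalg.eigh(d.T@d); print('yaw',s['eef_rot'][2],'wing world deg',np.degrees(np.arctan2(V[1,1],V[0,1]))%180,len(d),'px',cu,cv,'top z',np.percentile(P[m][:,2],97),e)
E
python3 wing.py
```

```text
time_s: 12.4
tcp_pos: [0.5452, 0.1767, 0.0225]
eef_rot: [179.9, 0.1, 155.7]
contact_force: [-1.1, -0.4, -0.7]
gripper_width: 0.044
gripper_force: 0.6
time_s: 12.9
tcp_pos: [0.547, 0.1777, 0.0948]
eef_rot: [179.7, 0.3, 160.2]
contact_force: [-0.2, -0.4, 0.5]
gripper_width: 0.0439
gripper_force: 0.0
yaw 160.17499591664782 wing world deg 31.655371369999557 171 px 310 255 top z 0.0604027754899843 [0.00155421 0.08584919]
```

Stroke 1 worked: the wing turned about 127°, as predicted. I'll return above the nut by 185° and stroke again.

Scaled: -84 degrees / 180 = -0.4667.

```bash
echo '{"rows": [[0, 0, 0, 0, 0, -0.0389], [0, 0, 0, 0, 0, -0.0778], [0, 0, 0, 0, 0, -0.1167], [0, 0, 0, 0, 0, -0.1556], [0, 0, 0, 0, 0, -0.1944], [0, 0, 0, 0, 0, -0.2333], [0, 0, 0, 0, 0, -0.2722], [0, 0, 0, 0, 0, -0.3111], [0, 0, 0, 0, 0, -0.35], [0, 0, 0, 0, 0, -0.3889], [0, 0, 0, 0, 0, -0.4278], [0, 0, 0, 0, 0, -0.4667]]}' > m.json && python3 drive.py m.json >/dev/null
echo '{"rows": [[0, 0, 0, 0, 0, -0.0389], [0, 0, 0, 0, 0, -0.0778], [0, 0, 0, 0, 0, -0.1167], [0, 0, 0, 0, 0, -0.1556], [0, 0, 0, 0, 0, -0.1944], [0, 0, 0, 0, 0, -0.2333], [0, 0, 0, 0, 0, -0.2722], [0, 0, 0, 0, 0, -0.3111], [0, 0, 0, 0, 0, -0.35], [0, 0, 0, 0, 0, -0.3889], [0, 0, 0, 0, 0, -0.4278], [0, 0, 0, 0, 0, -0.4667]]}' > m.json && python3 drive.py m.json > /dev/null
echo '{"rows": [[0, 0, 0, 0, 0, -0.0389], [0, 0, 0, 0, 0, -0.0778], [0, 0, 0, 0, 0, -0.1], [0, 0, 0, 0, 0, -0.1], [0, 0, 0, 0, 0, -0.1]]}' > m.json && python3 drive.py m.json
python3 -c "
from h import *
s=r.get_state();print(s['moment'],s['joints'][5])"; python3 wing.py
```

```text
time_s: 15.37
tcp_pos: [0.5443, 0.176, 0.0902]
eef_rot: [180.0, 0.0, -14.1]
contact_force: [1.6, -0.3, 0.0]
gripper_width: 0.0443
gripper_force: 0.0
[-0.01628132  0.01705191 -0.01698019] 38.410099713660536
yaw -14.126993739186497 wing world deg 32.22741482752019 180 px 313 262 top z 0.060206494689951255 [0.00041041 0.09295331]
```

Scaled: 0.071 m / 0.5 = 0.142, 0.055 m / 0.5 = 0.11, 54 degrees / 180 = 0.3.

```bash
echo '{"rows": [[0, 0, 0.06, 0, 0, 0], [0, 0, 0.11, 0, 0, 0], [0, 0, 0.142, 0, 0, 0], [0, 0, 0.142, 0, 0, 0], [0, 0, 0.142, 0, 0, 0.0278], [0, 0, 0.142, 0, 0, 0.0667], [0, 0, 0.142, 0, 0, 0.1056], [0, 0, 0.142, 0, 0, 0.1444], [0, 0, 0.142, 0, 0, 0.1833], [0, 0, 0.142, 0, 0, 0.2222], [0, 0, 0.142, 0, 0, 0.2611], [0, 0, 0.142, 0, 0, 0.3]]}' > m.json && python3 drive.py m.json 
echo '{"rows": [[0, 0, 0, 0, 0, 0.0389], [0, 0, 0, 0, 0, 0.0778], [0, 0, 0, 0, 0, 0.1167], [0, 0, 0, 0, 0, 0.1556], [0, 0, 0, 0, 0, 0.1944], [0, 0, 0, 0, 0, 0.2333], [0, 0, 0, 0, 0, 0.2722], [0, 0, 0, 0, 0, 0.3111], [0, 0, 0, 0, 0, 0.35], [0, 0, 0, 0, 0, 0.3889], [0, 0, 0, 0, 0, 0.4278], [0, 0, 0, 0, 0, 0.4444]]}' > m.json && python3 drive.py m.json
echo '{"rows": [[0, 0, 0, 0, 0, 0.0389], [0, 0, 0, 0, 0, 0.0778], [0, 0, 0, 0, 0, 0.1167], [0, 0, 0, 0, 0, 0.1556], [0, 0, 0, 0, 0, 0.1944], [0, 0, 0, 0, 0, 0.2222], [0, 0, 0, 0, 0, 0.2222], [0, 0, 0, 0, 0, 0.2222]]}' > m.json && python3 drive.py m.json
python3 -c "
from h import *
s=r.get_state();print(s['moment'],s['joints'][5])"
```

```text
time_s: 16.42
tcp_pos: [0.5451, 0.1767, 0.0209]
eef_rot: [-179.9, 0.0, -68.4]
contact_force: [-0.6, 1.0, -1.1]
gripper_width: 0.044
gripper_force: 0.6
time_s: 17.42
tcp_pos: [0.5446, 0.1763, 0.0206]
eef_rot: [180.0, 0.0, -148.5]
contact_force: [-1.2, 0.0, -0.5]
gripper_width: 0.044
gripper_force: 0.7
time_s: 18.08
tcp_pos: [0.5451, 0.1764, 0.0206]
eef_rot: [180.0, 0.0, 172.1]
contact_force: [-0.0, 0.6, 0.6]
gripper_width: 0.0442
gripper_force: 0.2
[ 0.0774684  -0.03497739  0.02116341] -135.4030397743218
```

Scaled: -0.07 m / 0.5 = -0.14, -0.03 m / 0.5 = -0.06, -5 degrees / 180 = -0.0278.

```bash
echo '{"rows": [[0, 0, 0, 0, 0, -0.0278], [0, 0, -0.06, 0, 0, -0.0278], [0, 0, -0.14, 0, 0, -0.0278], [0, 0, -0.14, 0, 0, -0.0278], [0, 0, -0.14, 0, 0, -0.0278], [0, 0, -0.14, 0, 0, -0.0278]]}' > m.json && python3 drive.py m.json; python3 wing.py
```

```text
time_s: 18.58
tcp_pos: [0.5448, 0.1764, 0.0904]
eef_rot: [179.9, 0.1, 177.1]
contact_force: [-0.0, -0.5, -0.3]
gripper_width: 0.0438
gripper_force: 0.0
yaw 177.0335214112037 wing world deg 48.22681845536019 171 px 314 260 top z 0.05888254780982881 [0.00131657 0.08568801]
```

Scaled: -84 degrees / 180 = -0.4667.

```bash
echo '{"rows": [[0, 0, 0, 0, 0, -0.0389], [0, 0, 0, 0, 0, -0.0778], [0, 0, 0, 0, 0, -0.1167], [0, 0, 0, 0, 0, -0.1556], [0, 0, 0, 0, 0, -0.1944], [0, 0, 0, 0, 0, -0.2333], [0, 0, 0, 0, 0, -0.2722], [0, 0, 0, 0, 0, -0.3111], [0, 0, 0, 0, 0, -0.35], [0, 0, 0, 0, 0, -0.3889], [0, 0, 0, 0, 0, -0.4278], [0, 0, 0, 0, 0, -0.4667]]}' > m.json && python3 drive.py m.json >/dev/null
echo '{"rows": [[0, 0, 0, 0, 0, -0.0389], [0, 0, 0, 0, 0, -0.0778], [0, 0, 0, 0, 0, -0.1167], [0, 0, 0, 0, 0, -0.1556], [0, 0, 0, 0, 0, -0.1944], [0, 0, 0, 0, 0, -0.2333], [0, 0, 0, 0, 0, -0.2722], [0, 0, 0, 0, 0, -0.3111], [0, 0, 0, 0, 0, -0.35], [0, 0, 0, 0, 0, -0.3889], [0, 0, 0, 0, 0, -0.4278], [0, 0, 0, 0, 0, -0.4667]]}' > m.json && python3 drive.py m.json > /dev/null
echo '{"rows": [[0, 0, 0, 0, 0, -0.0389], [0, 0, 0, 0, 0, -0.0778], [0, 0, 0, 0, 0, -0.0944], [0, 0, 0, 0, 0, -0.0944], [0, 0, 0, 0, 0, -0.0944]]}' > m.json && python3 drive.py m.json
python3 wing.py
```

```text
time_s: 21.05
tcp_pos: [0.5442, 0.1758, 0.0888]
eef_rot: [179.9, 0.1, 1.9]
contact_force: [0.1, -0.0, -0.4]
gripper_width: 0.044
gripper_force: 0.0
yaw 1.855312970788707 wing world deg 48.52658642968233 171 px 312 262 top z 0.05879844665010796 [0.00035983 0.08747197]
```

Scaled: 0.071 m / 0.5 = 0.142, 0.055 m / 0.5 = 0.11.

```bash
echo '{"rows": [[0, 0, 0.06, 0, 0, 0], [0, 0, 0.11, 0, 0, 0], [0, 0, 0.142, 0, 0, 0], [0, 0, 0.142, 0, 0, 0], [0, 0, 0.142, 0, 0, 0]]}' > m.json && python3 drive.py m.json | grep -v time
python3 -c "
from h import *
s=r.get_state();print(s['moment'])"
echo '{"rows": [[0, 0, 0, 0, 0, 0.0333], [0, 0, 0, 0, 0, 0.0667], [0, 0, 0, 0, 0, 0.1], [0, 0, 0, 0, 0, 0.1333], [0, 0, 0, 0, 0, 0.1667], [0, 0, 0, 0, 0, 0.2], [0, 0, 0, 0, 0, 0.2333], [0, 0, 0, 0, 0, 0.2667], [0, 0, 0, 0, 0, 0.3], [0, 0, 0, 0, 0, 0.3222], [0, 0, 0, 0, 0, 0.3444], [0, 0, 0, 0, 0, 0.3444]]}' > m.json && python3 drive.py m.json
python3 -c "
from h import *
s=r.get_state();print(s['moment'])"
```

```text
tcp_pos: [0.5442, 0.1757, 0.018]
eef_rot: [179.9, 0.1, 1.9]
contact_force: [0.2, 0.9, 1.2]
gripper_width: 0.0438
gripper_force: 0.0
[ 0.01858708 -0.10979279  0.00915525]
time_s: 22.52
tcp_pos: [0.5455, 0.1769, 0.0204]
eef_rot: [-179.9, 0.0, -60.2]
contact_force: [-1.2, -0.3, 0.6]
gripper_width: 0.0441
gripper_force: 0.2
[ 0.18023665  0.02244129 -0.00544948]
```

Scaled: 6 degrees / 180 = 0.0333.

```bash
S='from h import *
s=r.get_state();print(s["moment"].round(3))'
echo '{"rows": [[0, 0, 0, 0, 0, 0.0167], [0, 0, 0, 0, 0, 0.0333], [0, 0, 0, 0, 0, 0.0333]]}' > m.json && python3 drive.py m.json | egrep 'rot|force'; python3 -c "$S"
echo '{"rows": [[0, 0, 0, 0, 0, 0.0167], [0, 0, 0, 0, 0, 0.0333], [0, 0, 0, 0, 0, 0.0333]]}' > m.json && python3 drive.py m.json| egrep 'rot|force'; python3 -c "$S"
echo '{"rows": [[0, 0, 0, 0, 0, 0.0167], [0, 0, 0, 0, 0, 0.0333], [0, 0, 0, 0, 0, 0.0333]]}' > m.json && python3 drive.py m.json| egrep 'rot|force'; python3 -c "$S"
echo '{"rows": [[0, 0, 0, 0, 0, 0.0167], [0, 0, 0, 0, 0, 0.0278], [0, 0, 0, 0, 0, 0.0278]]}' > m.json && python3 drive.py m.json| egrep 'rot|force'; python3 -c "$S"
```

```text
eef_rot: [-179.9, 0.0, -66.0]
contact_force: [-0.2, 1.0, 1.9]
gripper_force: 0.5
[ 0.403 -0.031  0.082]
eef_rot: [-179.9, 0.0, -72.0]
contact_force: [-0.7, 1.6, 2.6]
gripper_force: 0.8
[ 0.677 -0.088  0.007]
eef_rot: [-179.9, 0.0, -77.9]
contact_force: [-0.1, 1.8, 2.3]
gripper_force: 1.1
[ 0.835 -0.162  0.104]
eef_rot: [-179.9, 0.1, -82.9]
contact_force: [0.7, 3.0, 2.3]
gripper_force: 1.4
[ 1.126 -0.344  0.091]
```

Scaled: 5 degrees / 180 = 0.0278.

```bash
S='from h import *
s=r.get_state();print(s["moment"].round(3))'
echo '{"rows": [[0, 0, 0, 0, 0, 0.0167], [0, 0, 0, 0, 0, 0.0278], [0, 0, 0, 0, 0, 0.0278]]}' > m.json && python3 drive.py m.json | egrep 'rot|force'; python3 -c "$S"
echo '{"rows": [[0, 0, 0, 0, 0, 0.0167], [0, 0, 0, 0, 0, 0.0278], [0, 0, 0, 0, 0, 0.0278]]}' > m.json && python3 drive.py m.json| egrep 'rot|force'; python3 -c "$S"
echo '{"rows": [[0, 0, 0, 0, 0, 0.0111], [0, 0, 0, 0, 0, 0.0222], [0, 0, 0, 0, 0, 0.0222]]}' > m.json && python3 drive.py m.json| egrep 'rot|force'; python3 -c "$S"
```

```text
eef_rot: [-179.9, 0.1, -87.9]
contact_force: [1.2, 4.0, 2.2]
gripper_force: 1.6
[ 1.224 -0.477  0.1  ]
eef_rot: [-179.9, 0.1, -92.9]
contact_force: [1.1, 2.7, 2.4]
gripper_force: 1.7
[ 1.234 -0.591  0.112]
eef_rot: [-179.9, 0.1, -96.9]
contact_force: [1.3, 2.7, 2.9]
gripper_force: 1.9
[ 1.287 -0.807  0.082]
```

Scaled: 6 degrees / 180 = 0.0333.

```bash
S='from h import *
s=r.get_state();print(s["moment"].round(3))'
echo '{"rows": [[0, 0, 0, 0, 0, 0.0167], [0, 0, 0, 0, 0, 0.0333], [0, 0, 0, 0, 0, 0.0333], [0, 0, 0, 0, 0, 0.0333]]}' > m.json && python3 drive.py m.json | egrep 'rot|force'; python3 -c "$S"
echo '{"rows": [[0, 0, 0, 0, 0, 0.0167], [0, 0, 0, 0, 0, 0.0278], [0, 0, 0, 0, 0, 0.0278], [0, 0, 0, 0, 0, 0.0278]]}' > m.json && python3 drive.py m.json| egrep 'rot|force'; python3 -c "$S"
```

```text
eef_rot: [-179.9, 0.0, -102.8]
contact_force: [2.1, 3.1, 4.2]
gripper_force: 2.0
[ 1.206 -1.036  0.104]
eef_rot: [-180.0, 0.0, -107.8]
contact_force: [3.4, 3.3, 3.9]
gripper_force: 2.2
[ 1.206 -1.267  0.142]
```

It is stiff now (moment about 0.13 N m, roughly 5 N at a wing). I'll release, lift and check that the nut stays put.

Scaled: -0.07 m / 0.5 = -0.14, -0.03 m / 0.5 = -0.06, -8 degrees / 180 = -0.0444.

```bash
echo '{"rows": [[0, 0, 0, 0, 0, 0], [0, 0, 0, 0, 0, 0], [0, 0, 0, 0, 0, -0.0333], [0, 0, 0, 0, 0, -0.0444], [0, 0, -0.06, 0, 0, -0.0444], [0, 0, -0.14, 0, 0, -0.0444], [0, 0, -0.14, 0, 0, -0.0444], [0, 0, -0.14, 0, 0, -0.0444], [0, 0, -0.14, 0, 0, -0.0444]]}' > m.json && python3 drive.py m.json; python3 wing.py
python3 - <<'E'
from h import *
w=shot('wrist'); cv2.imwrite('pics/p7.png',w['frame'][:,:,::-1])
E
```

```text
time_s: 25.68
tcp_pos: [0.543, 0.1751, 0.0878]
eef_rot: [179.9, -0.1, -100.1]
contact_force: [-0.0, 0.3, -1.3]
gripper_width: 0.0442
gripper_force: 0.0
yaw -100.0551632414861 wing world deg 128.45806750767235 173 px 312 265 top z 0.05878207022676255 [0.00043753 0.08702655]
```

View pics/p7.png

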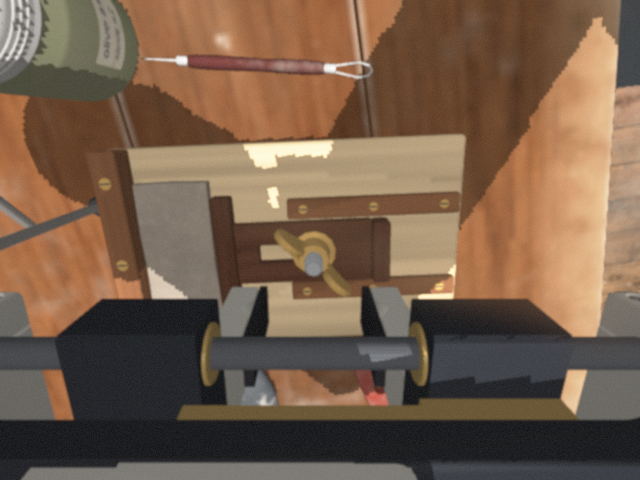

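The wing turned about 100° and holds (no springback); the tile edge at (210,185) meets the nose at (213,198). I'll check the tile's edges by rays, then give one small extra stroke for margin.

Scaled: 0.07 m / 0.5 = 0.14, 0.055 m / 0.5 = 0.11, 8 degrees / 180 = 0.0444.

```bash
python3 - <<'E'
from h import *
w=shot('wrist')
for n,u,v,z in [('tile far R',135,186,.025),('tile far L',148,298,.025),('tile near R',208,182,.025),('tile near L',217,300,.025),('nose front R',212,198,.029),('fence top R',129,150,.036),('ledge back',389,222,.032)]: print(n,toB(pt(w,u,v,z)),toB(pt(w,u,v)))
E
echo '{"rows": [[0, 0, 0.06, 0, 0, 0], [0, 0, 0.11, 0, 0, 0], [0, 0, 0.14, 0, 0, 0], [0, 0, 0.14, 0, 0, 0], [0, 0, 0.14, 0, 0, 0.0222], [0, 0, 0.14, 0, 0, 0.0444], [0, 0, 0.14, 0, 0, 0.0444]]}' > m.json && python3 drive.py m.json | egrep 'rot|force'
S='from h import *
m=[]
for i in range(4): shot("side"); m.append(r.get_state()["moment"])
print(np.mean(m,0).round(3))'
python3 -c "$S"
echo '{"rows": [[0, 0, 0, 0, 0, 0.0167], [0, 0, 0, 0, 0, 0.0278], [0, 0, 0, 0, 0, 0.0278], [0, 0, 0, 0, 0, 0.0278]]}' > m.json && python3 drive.py m.json| egrep 'rot|force'; python3 -c "$S"
```

```text
tile far R [ 0.0952 -0.0505  0.025 ] [ 0.0957 -0.0504  0.0239]
tile far L [0.1016 0.0311 0.025 ] [0.0995 0.0291 0.0291]
tile near R [ 0.0466 -0.0508  0.025 ] [ 0.0483 -0.05    0.0191]
tile near L [0.0517 0.0352 0.025 ] [ 0.003  -0.0409  0.1801]
nose front R [ 0.0442 -0.0408  0.029 ] [ 0.0452 -0.0402  0.0257]
fence top R [ 0.0891 -0.0741  0.036 ] [ 0.0996 -0.0733  0.0145]
ledge back [-0.0717 -0.0195  0.032 ] [-0.0719 -0.0193  0.0313]
eef_rot: [180.0, -0.0, -108.2]
contact_force: [-0.1, -0.0, -0.7]
gripper_force: 0.0
[ 0.101 -0.093  0.027]
eef_rot: [-180.0, 0.0, -112.9]
contact_force: [0.6, 0.6, -1.2]
gripper_force: 1.4
[ 0.624 -0.47   0.086]
```

Scaled: 5 degrees / 180 = 0.0278.

```bash
S='from h import *
m=[]
for i in range(4): shot("side"); m.append(r.get_state()["moment"])
print(np.mean(m,0).round(3))'
echo '{"rows": [[0, 0, 0, 0, 0, 0.0167], [0, 0, 0, 0, 0, 0.0278], [0, 0, 0, 0, 0, 0.0278], [0, 0, 0, 0, 0, 0.0278]]}' > m.json && python3 drive.py m.json| egrep 'rot|force'; python3 -c "$S"
echo '{"rows": [[0, 0, 0, 0, 0, 0], [0, 0, 0, 0, 0, -0.0333], [0, 0, 0, 0, 0, -0.0444], [0, 0, -0.06, 0, 0, -0.0444], [0, 0, -0.14, 0, 0, -0.0444], [0, 0, -0.14, 0, 0, -0.0444], [0, 0, -0.18, 0, 0, -0.0444], [0, 0, -0.18, 0, 0, -0.0444], [0, 0, -0.18, 0, 0, -0.0444]]}' > m.json && python3 drive.py m.json | egrep 'time|rot'
python3 - <<'E'
from h import *
w=shot('wrist'); np.savez('w8.npz',**w)
f=w['frame'].astype(int); hsv=cv2.cvtColor(w['frame'],cv2.COLOR_RGB2HSV)
H=hsv[:,:,1]
m=((H<60)).astype(np.uint8); m[310:]=0; m=cv2.morphologyEx(m,cv2.MORPH_OPEN,np.ones((5,5)))
n,l,st,ce=cv2.connectedComponentsWithStats(m)
for i in range(1,n):
    if st[i,4]>1500: print(i,st[i],ce[i].round(), toB(pt(w,*ce[i],.025)), hsv[int(ce[i][1]),int(ce[i][0])])
E
python3 wing.py
```

```text
eef_rot: [-180.0, 0.0, -117.9]
contact_force: [1.2, 0.8, 1.6]
gripper_force: 1.8
[ 0.763 -0.514  0.123]
time_s: 28.43
eef_rot: [-180.0, 0.1, -110.0]
1 [ 573    0   67   59 2323] [600.  20.] [-0.2288 -0.1017  0.025 ] [90 11 69]
2 [    0     8   127   140 11820] [53. 80.] [ 0.1256 -0.1462  0.025 ] [ 29  53 135]
12 [ 147  193  115  117 7482] [198. 254.] [ 0.0704 -0.0076  0.025 ] [ 16  46 121]
14 [   0  215  119   95 2390] [ 37. 266.] [ 0.1949 -0.026   0.025 ] [ 12 135 168]
yaw -110.05389904438539 wing world deg 122.01748162871863 150 px 314 253 top z 0.058314370765468394 [0.00042277 0.07486317]
```

Scaled: -0.31 m / 0.5 = -0.62, 0.12 m / 0.5 = 0.24.

```bash
echo '{"rows": [[0, 0, -0.08, 0, 0, 0], [-0.06, 0.02, -0.16, 0, 0, 0], [-0.14, 0.04, -0.16, 0, 0, 0], [-0.22, 0.08, -0.16, 0, 0, 0], [-0.29, 0.11, -0.16, 0, 0, 0], [-0.36, 0.14, -0.16, 0, 0, 0], [-0.43, 0.16, -0.16, 0, 0, 0], [-0.5, 0.18, -0.16, 0, 0, 0], [-0.56, 0.21, -0.16, 0, 0, 0], [-0.62, 0.24, -0.16, 0, 0, 0], [-0.62, 0.24, -0.16, 0, 0, 0]]}' > m.json && python3 drive.py m.json | egrep 'time|tcp'
python3 - <<'E'
from h import *
t=shot('top'); np.savez('top9.npz',**t); t0=dict(np.load('top0.npz'))
for nm,c in (('before',t0),('after',t)):
    sub=c['frame'][150:206,330:432]; hsv=cv2.cvtColor(sub,cv2.COLOR_RGB2HSV)
    m=(hsv[:,:,1]<65).astype(np.uint8); m=cv2.morphologyEx(m,cv2.MORPH_OPEN,np.ones((3,3)))
    n,l,st,ce=cv2.connectedComponentsWithStats(m); i=1+np.argmax(st[1:,4])
    v,u=np.nonzero(l==i); P=np.array([toB(pt(c,a+330,b+150,.025)) for a,b in zip(u,v)])
    rc=cv2.minAreaRect((P[:,:2]*1000).astype(np.float32)); 
    pts=(P[:,:2]*1000)
    out=[]
    cols=[(a,v[u==a].min(),v[u==a].max()) for a in np.unique(u)[6:-6]]
    for k in (1,2):
        E=np.array([toB(pt(c,x[0]+330,x[k]+150,.025)) for x in cols]); z=np.polyfit(E[:,1],E[:,0],1); out.append((round(z[1],4),round(np.degrees(-z[0]),2)))
    print(nm,rc,'far,near edge (x,deg):',out,st[i])
E
```

```text
time_s: 29.45
tcp_pos: [0.5364, 0.5132, 0.1851]
before ((68.39627075195312, 6.539573669433594), (49.97765350341797, 115.66746520996094), 1.669582724571228) far,near edge (x,deg): [(np.float64(0.0919), np.float64(0.66)), (np.float64(0.0448), np.float64(1.69))] [  13    5   78   37 2351]
after ((74.51113891601562, 6.019443511962891), (51.26451110839844, 115.76383209228516), 0.7563364505767822) far,near edge (x,deg): [(np.float64(0.0984), np.float64(-0.55)), (np.float64(0.0503), np.float64(0.32))] [  14    0   78   39 2392]
```

The tile is square (under 1°), x about 0.074, y about 6 mm. The nut is tight and everything is clear, so I'm handing in.

```bash
python3 -c "
from plant import r
print(r.close_job())"
```

```text
the job is handed in; nothing more can be done
None
```

The dog is pushed home with the tile square (under 1°) against the fence, and the wing nut is run down finger-tight (about 0.13 N m at the last stroke); the job is handed in with the verdict not shown, and the nut's press on the dog's foot judged only from that turning moment and its holding still on release.

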